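Put the watch away and tug-check both case lids

TASK

Gently lay the steel watch in the open walnut watch box, swing the glazed lid shut and press its front edge until the catch snaps, then pull up on the lid's T-shaped pull for a good half second, firmly enough that it strains a millimetre or two against the catch without tearing open, to check that it holds. After that give the shut lid of the black sunglasses case the same tug. If either lid gives, press it home until it snaps and tug it again; leave both lids fully shut and caught, and the other things on the tray and dresser undisturbed.

Things in the scene. Friction and masses are not known exactly. Their poses are not given: they have to be found in the camera images.
- watch_center (a point): rigid stainless steel cuff watch, 85 g, lying on its side on the tray: from above an oval loop 55 mm across (own y), 53 mm long (own x), band 3 mm thick, 22 mm high. Its 9 x 34 x 26 mm dial case is centred 24.5 mm from the point on the -x side; a 21 mm gap on the +x side. Point: middle of the loop, 12 mm above its underside; z up. Can be gripped across its 55 mm.
- tray: flat aluminium tray, 300 mm (x) x 210 mm (y), origin under its centre on the dresser top; floor 3 mm thick, rim 11 mm high, 3 mm thick. Does not move. The watch lies in its half nearer the robot.
- watchbox: walnut watch box, 120 mm (x) x 140 mm (y), rim 68 mm above the dresser top; origin under its centre on the dresser top; x from the front (pull side) to the back (hinge side), z up. It stands on a heavy steel plate 130 x 150 x 12 mm and does not move.
- watchbox_in (a point): centre of the watch box's inner floor, 19 mm above the dresser top, axes as the box. Inside 106 mm (x) x 126 mm (y), 49 mm deep, walls 7 mm. While the lid is open, a steel tongue stands 22 mm out from its inner face near the free edge (it hangs just inside the front wall when shut), so a spot 10 to 15 mm to the front of this point leaves the gripper more room.
- watch_lid_tab (a point): middle of the aluminium T-shaped pull on the middle of the watch box lid's front edge: a cross bar 24 mm long (y), 7 mm thick, its axis 14 mm out from the edge, on a stem 9 mm wide. x (lid frame) runs from pull to hinge, z is the lid's outer face. The lid is 120 mm from hinge to front edge, 140 mm wide, 11 mm thick: walnut frame (front bar 26 mm deep) round a glass pane.
- watch_lid_hinge (a point): middle of the watch box lid's hinge line at the back rim, at the lid's underside, 68 mm above the dresser top, 60 mm behind the box's middle; hinge axis = its y. The pull's bar is 134 mm from it towards the front, and 5.5 mm above it when shut.
- watch_lid (a joint): angle of the watch box lid, rad: 0 shut and caught, 1.57 upright, 2.0 leaning back; starts open, 1.65 to 1.95. Stiff hinge: stays where left. On its catch, not caught: 0.04 to 0.09, pull 5 to 12 mm high. A ball catch in the front wall snaps in at 10 to 12 N at the pull (6 N will not do); caught, the pull lifts 1 to 2 mm under 5 to 8 N and springs back; it tears open at about 11 N (3.5 mm).
- case_lid_tab (a point): middle of the aluminium T-shaped pull on the middle of the front edge of the black sunglasses case's lid: a cross bar 24 mm long (y), 7 mm thick, its axis 14 mm out from the edge, on a stem 9 mm wide; 54 mm above the dresser top when shut. x (lid frame) runs from pull to hinge, z up when shut.
- case: black plastic sunglasses case, 72 mm front to back (x), 165 mm wide (y), lid 22 mm high, its top 68 mm above the dresser top when shut; origin under its centre on the dresser top, x from the front (pull side) to the back (hinge side). Screwed to a heavy steel plate 92 x 185 x 12 mm; does not move.
- case_lid_hinge (a point): middle of the sunglasses case lid's hinge line at the back, 46 mm above the dresser top; hinge axis = its y. The pull's bar is 86 mm from it towards the front, and 8 mm above it when shut.
- case_lid (a joint): angle of the sunglasses case lid, rad: 0 shut and caught. Starts either caught, or only resting on its catch at 0.05 to 0.17 (pull 5 to 15 mm high). Stiff hinge and ball catch as on the watch box: snaps in at 10 to 12 N at the pull; caught, the pull lifts 1 to 2 mm under 5 to 8 N and springs back; it tears open at about 11 N (3.5 mm). Not caught, it rises freely.
- ring_cone_mid (a point): white ceramic ring cone on the tray, 80 mm tall, foot 60 mm across; point half-way up. Bystander
- rollon_mid (a point): glass roll-on bottle with aluminium cap, upright on the tray, 27 mm across, 80 mm tall; point half-way up. Bystander
- bowl_mid (a point): small round walnut bowl on the tray, 84 mm across, 36 mm tall; point half-way up. Bystander
- candle_mid (a point): amber glass candle jar with a wooden cap on the dresser top, 72 mm across, 85 mm tall; point half-way up. Bystander
- perfume_mid (a point): square glass perfume bottle on the dresser top, 30 x 55 x 70 mm plus a round 24 mm cap; point at half the height of the glass. Bystander
There are look-alikes about, which are no part of the job. Several things look just like the part that bears watch_center: the one meant starts farthest to the robot's right. Leave any turquoise look-alike of the watchbox alone.

How it is judged:
On the way, in this order (a step that is already met when the one before it is completed fails the run):
1. the watch lies in the watch box, let go (x of watch_center in the frame of watchbox_in between -0.053 and 0.053 m and y of watch_center in the frame of watchbox_in between -0.063 and 0.063 m and z of watch_center in the frame of watchbox_in below 0.034 m and contact force between watch and the fingers below 0.05 N), for 0.2 s.
2. the watch box lid is shut and caught (value of joint watch_lid below 0.005 rad), for 0.1 s.
3. the caught watch box lid is pulled up against its catch (lifting it 1 mm or so) and holds (value of joint watch_lid between 0.005 and 0.028 rad), for 0.2 s.
4. the caught sunglasses case lid is pulled up against its catch (lifting it 1 mm or so) and holds (value of joint case_lid between 0.009 and 0.045 rad), for 0.2 s.
At the end, for the whole second after the job is handed in: the watch lies at rest within the watch box walls, down on its floor; both lids are shut and caught (watch box lid below 0.005 rad, case lid below 0.008 rad, less than 1 mm open at the pull) (x of watch_center in the frame of watchbox_in between -0.053 and 0.053 m and y of watch_center in the frame of watchbox_in between -0.063 and 0.063 m and z of watch_center in the frame of watchbox_in below 0.034 m and value of joint watch_lid below 0.005 rad and value of joint case_lid below 0.008 rad and linear speed of watch below 0.02 m/s); the robot touches nothing.
It fails at once if the watch is dropped (falls free by more than about 30 mm) (contact force between watch and the fingers below 0.02 N and linear speed of watch above 0.75 m/s).
It fails at once if a bystander (ring cone, roll-on bottle or bowl on the tray) is shifted more than 25 mm or knocked over (distance of any of ring_cone_mid, rollon_mid, bowl_mid from where it was at the start of the episode above 0.025 m or angle between any of ring_cone_mid, rollon_mid, bowl_mid's own z axis and vertical above 0.4 rad).
It fails at once if a bystander (candle jar or perfume bottle) is shifted more than 25 mm or knocked over (distance of any of candle_mid, perfume_mid from where it was at the start of the episode above 0.025 m or angle between any of candle_mid, perfume_mid's own z axis and vertical above 0.4 rad).
It also fails if it takes over 72 s, if anything falls off the work surface, if the arm or the gripper's body presses on something with over 40 N, if the wrist force passes 120 N, or if a joint passes its speed limit or range.

ROBOT

A 6-joint arm with a two-finger parallel gripper is mounted at the origin on the work surface. World frame = base frame: x ahead of the robot, y to its left, z up, the work surface at z = 0. Lengths are in m, angles in rad, forces in N, time in s.
With the tool pointing down it reaches from about 0.375 to 0.975 m from the base axis. Payload 3.8 kg.
Tool frame: the origin (TCP) lies midway between the tips of the shut fingers; the grasp point (between the pads) lies 19 mm behind it; z points along the fingers, y is the direction in which the jaws open and shut (so a half turn about z gives the same grasp; the last joint's range is limited). The gripper opens to 85 mm and grips with 20 to 120 N. Pads are 22 mm wide; open, the fingers measure 114 mm over their backs; the gripper's body (76 mm by 85 mm) begins 54 mm behind the grasp point. The pads swing forward as they close: fully open they stand 13 mm farther back than shut.
Start: joints at [-0.037, 0.264, 1.604, -0, 1.274, -0.037], TCP at [0.675, -0, 0.231] pointing down, gripper open.
Joint ranges: [-2.63, 2.63], [-0.94, 2.18], [0.31, 2.57], [-1.31, 4.45], [0, 2.66], [-2.55, 2.55]. Speed limits (rad/s): [2.57, 2.57, 3.14, 3.14, 3.14, 3.14].

INTERFACE

Orientations are given as a rotation vector (axis times angle).
In Python, from workcell import bot gives the robot as it stands.
- The arm moves only by the shell command python3 -m inch 'ROWS' [FORCE]. ROWS is JSON, a list of rows, each an object of numbers: "dx", "dy", "dz": the shift along the tool's x, y, z in m; "ax", "ay", "az": the turn, a rotation vector about the tool's x, y, z in degrees; "fingers": the opening, from -1 (shut) to 1 (fully open). A call has 1 to 20 rows; each row is the pose to reach, as a shift and turn from the pose measured when the call began, along the tool's axes at that moment; what a row does not reach only later rows make up. A row lasts 1/8 s, in which the tool goes at most 62.5 mm and 10.7 degrees, less where a joint would pass 70% of its speed; a pose out of reach is approached as far as the arm can. A call with a gripper value outside its range is refused whole. The fingers move at their own pace and stop on an object; FORCE is the grip in N (left out, the last holds). Time passes only in rows, so rows that repeat a pose let the fingers close. It gives the time, the measured TCP pose, the force and the opening at its end, in the units of the state.
- bot.read_state(): the state, without advancing time (a new reading comes with each control period).
- bot.read_camera(name): name is "scene" or "side" or "wrist"; returns (picture, depth): 420x560x3 uint8, blue, green, red; 420x560 float32, m along the optical axis (not along the pixel's ray), 0 where there is no reading.
- bot.get_calibration(name): a dict with "intrinsics" (3x3 intrinsics, pixels), "view" (4x4, takes a point from world to camera coordinates). Camera axes: x right, y down, z forward; pixel columns grow to the right and rows downward; lengths in m; the calibration is good to about 2 mm. A picture is of the moment at which its call begins: read the wrist's pose just before it. get_calibration takes no time and is no camera call; for the wrist camera it gives the pose at the moment of the call.
- bot.finish_job(): hands the job in, once; it reports no verdict.
Trained networks look in the newest picture that a camera, given by its name, has taken for a name from the list of things; names that differ only in an ending like _2 or _b are one class to them, and where a whole thing is asked for, a point or a joint stands for the part that bears it (a point fixed in the world has none). Each returns a list of dicts, best first, with "p" (0 to 1); they miss things now and then, are a little off and sometimes report something else, mostly with a low value. They report only what shows in the picture. A call takes as long as a camera call. They do not tell look-alikes from the thing itself.
- bot.masks_of(camera, thing): "region" (420x560 bool, what is visible of it) and "box" ([left, top, right, bottom] in pixels, round what is visible of it).
The state is a dict: "time": time; "q": joint angles; "joint_vel": joint speeds; "joint_torque": joint torques, N m; "tool_pos": TCP position; "tcp_rot": TCP orientation; "wrist_force": force on the tool from outside, world axes, zero at the start; "torque": the same for the moment, N m; "width": opening from 0.0 (shut) to 1.0 (fully open).
Only numpy, scipy, OpenCV 4.12 (cv2) and the standard library are available. Lean on these libraries where they do the work, as an engineer would, in place of code of your own. Each camera call takes 0.05 s, during which the arm holds its last target. There are 200 camera calls.

## Working session

There is one attempt and no reset: what is moved stays moved. The work goes in short steps, Python scripts to look and compute and a shell command to move; the robot and the scene stay as the last step left them, time stands still between calls to the robot, and variables do not carry over. Pictures are saved under pics/ and viewed, about 8 in all and at most 12, crops included, and the job is handed in when it is done.

```bash
mkdir -p pics; ls; cat > h.py <<'E'
import numpy as np, cv2
from workcell import bot
from scipy.spatial.transform import Rotation as R
def cam(n):
    c=bot.get_calibration(n); im,d=bot.read_camera(n); return im,d,np.array(c["intrinsics"]),np.array(c["view"])
def cloud(d,K,V):
    v,u=np.indices(d.shape); P=np.stack([(u-K[0,2])*d/K[0,0],(v-K[1,2])*d/K[1,1],d],-1)
    W=(P-V[:3,3])@V[:3,:3]; W[d<=0]=np.nan; return W
E
python3 - <<'E'
from h import *
print(bot.read_state())
ims=[]
for n in ["scene","side"]:
    im,d,K,V=cam(n); cv2.imwrite(f"pics/{n}0.png",im); W=cloud(d,K,V); np.save(n+"0.npy",W)
    print(n,"cam at",-V[:3,:3].T@V[:3,3])
    for t in ["watch_center","tray","watchbox","watch_lid_tab","watch_lid","case_lid_tab","case","case_lid","ring_cone_mid","rollon_mid","bowl_mid","candle_mid","perfume_mid"]:
        for m in bot.masks_of(n,t):
            r=m["region"]; p=W[r]; 
            print(t,round(m["p"],2),m["box"],r.sum(),np.nanmedian(p,0).round(3),np.nanpercentile(p,2,axis=0).round(3),np.nanpercentile(p,98,axis=0).round(3))
E
```

```text
pics
{'time': 0.0, 'q': array([-3.69088795e-02,  2.64728176e-01,  1.60538804e+00,  3.38474409e-05,
        1.27365117e+00, -3.68829060e-02]), 'joint_vel': array([-0.00058417, -0.00162356, -0.00026974,  0.00057817,  0.00031057,
        0.00056361]), 'joint_torque': array([ 6.10465631e-04, -5.15121067e+01, -3.67308676e+01, -4.07824507e-05,
        1.31324201e-02,  1.46811578e-05]), 'tool_pos': array([6.74279778e-01, 3.00123714e-05, 2.29971243e-01]), 'tcp_rot': array([-2.22033845, -2.2202587 ,  0.00228635]), 'wrist_force': array([ 0.88471394, -0.29442469, -0.3178677 ]), 'torque': array([-0.00870634,  0.03778096,  0.01582826]), 'width': 1.0032753281451379}
scene cam at [1.1731584  0.45114509 0.59936696]
watch_center 0.72 [375.5, 220.7, 394.9, 231.5] 191 [0.325 0.192 0.014] [ 0.286  0.175 -0.003] [0.357 0.223 0.025]
watch_center 0.68 [274.9, 208.7, 294.1, 227.0] 251 [ 0.458 -0.029  0.016] [ 0.447 -0.058  0.002] [ 0.493 -0.006  0.029]
watch_center 0.59 [295.1, 282.8, 322.0, 310.3] 465 [0.653 0.166 0.013] [ 0.632  0.143 -0.002] [0.684 0.198 0.025]
tray 0.89 [195.6, 202.8, 340.6, 297.6] 5329
[... 4089 characters left out ...]
105 0.014]
ring_cone_mid 0.8 [245.7, 185.8, 268.2, 220.7] 297 [ 0.599 -0.056  0.033] [ 0.579 -0.073  0.006] [ 0.619 -0.038  0.08 ]
rollon_mid 0.72 [245.9, 209.2, 258.9, 242.7] 346 [0.603 0.068 0.047] [ 0.592 -0.015  0.005] [0.625 0.074 0.086]
rollon_mid 0.18 [253.9, 115.8, 281.1, 170.3] 945 [ 0.582 -0.262  0.132] [ 0.555 -0.592  0.072] [ 0.612 -0.199  0.188]
bowl_mid 0.63 [219.5, 207.3, 249.4, 234.1] 549 [ 0.655 -0.006  0.027] [ 0.627 -0.088  0.004] [0.687 0.051 0.042]
candle_mid 0.78 [195.4, 160.5, 218.9, 199.8] 828 [ 0.763 -0.163  0.056] [ 0.733 -0.212  0.002] [ 0.798 -0.15   0.089]
perfume_mid 0.8 [165.1, 233.3, 185.8, 275.3] 610 [0.763 0.188 0.056] [0.744 0.159 0.005] [0.789 0.2   0.097]
```

```bash
python3 - <<'E'
import cv2,numpy as np
a=cv2.imread("pics/scene0.png")[120:350,110:450]; b=cv2.imread("pics/side0.png")[100:335,150:400]
a=cv2.resize(a,(800,541),interpolation=cv2.INTER_CUBIC); cv2.imwrite("pics/a.png",a)
b=cv2.resize(b,(638,600),interpolation=cv2.INTER_CUBIC); cv2.imwrite("pics/b.png",b)
E
```

```text
(no output)
```

View pics/a.png

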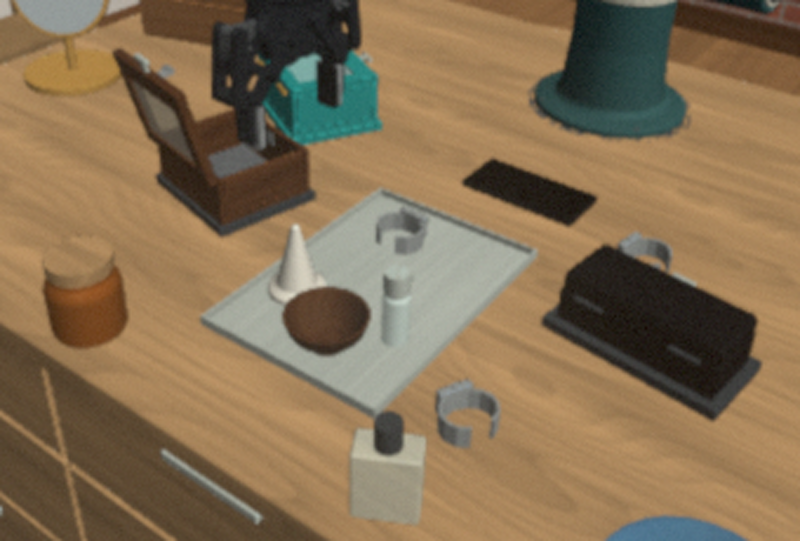

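View pics/b.png

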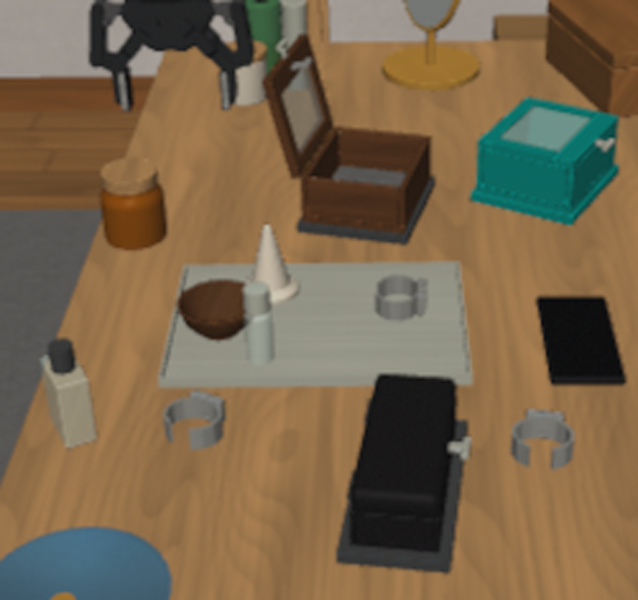

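Image a (scene) and b (side) show three look-alike watches. One is on the tray at scene (284,218) / side (308,216). The others are on the dresser at scene (308,296) and (385,226). The tray one has the smallest y (-0.03), so it is farthest right, and it lies in the near half of the tray, so it is the one meant. The walnut box's hinge is on the far side (+x), and the turquoise box is the decoy. The case's pull faces the robot.

```bash
python3 - <<'E'
from h import *
c=bot.get_calibration("wrist"); V=np.array(c["view"]); s=bot.read_state(); T=R.from_rotvec(s["tcp_rot"]).as_matrix()
print("cam in tool",T.T@(-V[:3,:3].T@V[:3,3]-s["tool_pos"]),"axes\n",(T.T@V[:3,:3].T).round(3)); print(c["intrinsics"])
E
python3 -m inch '[{"dx":0,"dy":-0.06,"dz":-0.04,"az":10},{"dx":-0.02,"dy":-0.12,"dz":-0.09,"az":20},{"dx":-0.06,"dy":-0.18,"dz":-0.14,"az":30},{"dx":-0.09,"dy":-0.18,"dz":-0.15,"az":40},{"dx":-0.09,"dy":-0.18,"dz":-0.15,"az":50},{"dx":-0.09,"dy":-0.18,"dz":-0.15,"az":60},{"dx":-0.09,"dy":-0.18,"dz":-0.15,"az":70},{"dx":-0.09,"dy":-0.18,"dz":-0.15,"az":80},{"dx":-0.09,"dy":-0.18,"dz":-0.15,"az":90},{"dx":-0.09,"dy":-0.18,"dz":-0.15,"az":90},{"dx":-0.09,"dy":-0.18,"dz":-0.15,"az":90}]'
```

```text
cam in tool [ 8.20707884e-02  4.77971865e-06 -1.43141763e-01] axes
 [[-0.    -0.949 -0.315]
 [ 1.     0.    -0.   ]
 [ 0.    -0.315  0.949]]
[[329.70074387   0.         278.19561675]
 [  0.         329.70074387 211.48413721]
 [  0.           0.           1.        ]]invalid input at $[0]: expected keys dx, dy, dz, ax, ay, az, fingers
```

```bash

python3 -m inch '[{"dx":0,"dy":-0.06,"dz":-0.04,"ax":0,"ay":0,"az":-10,"fingers":1},{"dx":-0.01,"dy":-0.11,"dz":-0.07,"ax":0,"ay":0,"az":-20,"fingers":1},{"dx":-0.02,"dy":-0.16,"dz":-0.10,"ax":0,"ay":0,"az":-30,"fingers":1},{"dx":-0.03,"dy":-0.21,"dz":-0.13,"ax":0,"ay":0,"az":-40,"fingers":1},{"dx":-0.03,"dy":-0.234,"dz":-0.13,"ax":0,"ay":0,"az":-50,"fingers":1},{"dx":-0.03,"dy":-0.234,"dz":-0.13,"ax":0,"ay":0,"az":-60,"fingers":1},{"dx":-0.03,"dy":-0.234,"dz":-0.13,"ax":0,"ay":0,"az":-70,"fingers":1},{"dx":-0.03,"dy":-0.234,"dz":-0.13,"ax":0,"ay":0,"az":-80,"fingers":1},{"dx":-0.03,"dy":-0.234,"dz":-0.13,"ax":0,"ay":0,"az":-90,"fingers":1},{"dx":-0.03,"dy":-0.234,"dz":-0.13,"ax":0,"ay":0,"az":-90,"fingers":1},{"dx":-0.03,"dy":-0.234,"dz":-0.13,"ax":0,"ay":0,"az":-90,"fingers":1}]'
python3 - <<'E'
from h import *
im,d,K,V=cam("wrist"); cv2.imwrite("pics/w1.png",im); W=cloud(d,K,V); np.save("w1.npy",W)
for t in ["watch_center","watchbox","watch_lid_tab","watch_lid","case_lid_tab","case_lid"]:
    for m in bot.masks_of("wrist",t):
        r=m["region"]; p=W[r]; 
        print(t,round(m["p"],2),m["box"],r.sum(),np.nanmedian(p,0).round(3),np.nanpercentile(p,2,axis=0).round(3),np.nanpercentile(p,98,axis=0).round(3))
E
```

```text
time: 2.78
tool_pos: [0.4409, -0.03, 0.3613]
tcp_rot: [0.004, 3.141, -0.0]
wrist_force: [-0.6, -0.5, 0.4]
width: 1.001
watch_center 0.77 [384.9, 269.1, 418.2, 289.8] 221 [0.633 0.179 0.014] [0.63  0.155 0.   ] [0.655 0.199 0.024]
watch_center 0.61 [262.4, 155.7, 298.7, 194.5] 353 [ 0.452 -0.023  0.026] [ 0.441 -0.052  0.005] [ 0.491 -0.004  0.031]
watchbox 0.82 [6.9, 142.4, 195.0, 332.6] 19704 [ 0.555 -0.264  0.068] [ 0.435 -0.33   0.011] [ 0.599 -0.172  0.184]
watchbox 0.72 [0.0, 0.0, 149.1, 123.7] 13593 [ 0.302 -0.271  0.076] [ 0.251 -0.35   0.009] [ 0.37  -0.213  0.081]
watchbox 0.39 [279.1, 267.7, 332.4, 311.5] 1849 [0.661 0.016 0.022] [ 0.612 -0.023  0.007] [0.688 0.052 0.04 ]
watch_lid_tab 0.9 [0.4, 0.0, 123.1, 120.2] 10440 [ 0.298 -0.286  0.077] [ 0.253 -0.351  0.074] [ 0.362 -0.221  0.081]
watch_lid_tab 0.59 [376.1, 332.9, 389.9, 369.6] 340 [0.765 0.149 0.045] [0.761 0.142 0.005] [0.774 0.156 0.072]
watch_lid_tab 0.56 [2.5, 239.9, 168.2, 333.4] 8770 [ 0.58  -0.271  0.137] [ 0.554 -0.333  0.073] [ 0.601 -0.203  0.192]
watch_lid 0.9 [7.1, 240.2, 166.7, 332.9] 9104 [ 0.58  -0.272  0.136] [ 0.553 -0.335  0.069] [ 0.603 -0.201  0.192]
watch_lid 0.8 [1.4, 0.0, 123.3, 115.5] 10552 [ 0.298 -0.286  0.077] [ 0.253 -0.351  0.074] [ 0.363 -0.22   0.081]
watch_lid 0.7 [2.1, 148.0, 192.9, 333.2] 19923 [ 0.555 -0.264  0.068] [ 0.435 -0.33   0.011] [ 0.599 -0.172  0.184]
watch_lid 0.26 [325.1, 250.7, 349.1, 286.8] 612 [0.597 0.059 0.066] [0.592 0.049 0.008] [0.615 0.073 0.085]
case_lid_tab 0.73 [420.3, 140.9, 555.9, 212.8] 6609 [0.46  0.254 0.069] [0.421 0.177 0.055] [0.5   0.333 0.07 ]
case_lid_tab 0.73 [282.4, 267.0, 330.3, 314.1] 1873 [0.661 0.016 0.023] [ 0.612 -0.023  0.007] [0.69  0.052 0.04 ]
case_lid 0.89 [419.7, 141.5, 555.8, 214.2] 6796 [0.46  0.256 0.069] [0.421 0.177 0.046] [0.502 0.335 0.07 ]
```

View pics/w1.png

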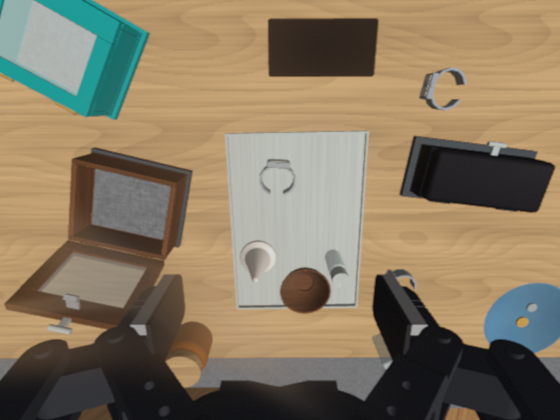

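View w1 (image up is -x, right is +y): the tray watch is at (277,175) with its dial towards the robot. The walnut box is at (130,200) with its lid leaning away. The case is at (485,175) with its pull at (497,148). Next I'll fit the exact poses and crop in on the watch.

```bash
cat > fit.py <<'E'
from h import *
W=np.load("w1.npy"); im=cv2.imread("pics/w1.png")
def sel(lo,hi):
    m=np.all((W>lo)&(W<hi),-1); return W[m]
def rect(p):
    (c,wh,a)=cv2.minAreaRect(p[:,:2].astype(np.float32)*1000); return np.round(c,1),np.round(wh,1),round(a,1)
def plane(p):
    for _ in range(4):
        c=p.mean(0); n=np.linalg.svd(p-c,full_matrices=False)[2][2]; n*=np.sign(n[2]) or 1; e=(p-c)@n; p=p[abs(e)<max(2*e.std(),.001)]
    return c,n
print("tray floor",np.median(sel([.5,-.03,-.01],[.56,.03,.02])[:,2]),"table",np.median(sel([.4,.12,-.01],[.5,.15,.02])[:,2]))
p=sel([.42,-.075,.02],[.51,.02,.036]); print("watch top",rect(p),p.min(0),p.max(0),np.median(p[:,2]),len(p))
b=sel([.41,-.36,.055],[.56,-.14,.075]); print("box rim",rect(b),np.percentile(b,[1,99],axis=0).round(3).tolist())
c,n=plane(sel([.40,.17,.060],[.52,.35,.08])); print("case top plane",c,n)
p=sel([.40,.17,.06],[.52,.35,.08]); print("case top",rect(p))
p=sel([.36,.2,.03],[.417,.30,.075]); print("case pull?",np.percentile(p,[2,50,98],axis=0).round(3),len(p))
c,n=plane(sel([.53,-.34,.09],[.63,-.18,.2])); print("lid plane",c,n)
p=sel([.53,-.36,.085],[.66,-.15,.23]); print("lid ext",np.percentile(p,[1,99],axis=0).round(3), "top pts",p[p[:,2]>np.nanmax(p[:,2])-.02].mean(0))
cr=cv2.resize(im[120:360,0:320],(800,600),interpolation=cv2.INTER_CUBIC); cv2.imwrite("pics/w1c.png",cr)
# plan view scatter (2mm/px -> 1.5px/mm?)
E
python3 fit.py
```

```text
tray floor 0.003604005799491374 table 0.0007147206918061556
watch top (array([466.6, -29.8]), array([53.7, 51.4]), 86.0) [ 0.44021257 -0.05719349  0.02008718] [ 0.49307724 -0.00354019  0.03228313] 0.026468417636626787 344
box rim (array([ 505.3, -249. ]), array([141.1, 123.4]), 76.1) [[0.431, -0.327, 0.055], [0.559, -0.169, 0.074]]
case top plane [0.46319423 0.25732542 0.06874424] [ 0.00127091 -0.00126347  0.99999839]
case top (array([464.2, 257.9]), array([164. ,  72.1]), 83.0)
case pull? [[0.41  0.253 0.054]
 [0.414 0.262 0.058]
 [0.417 0.276 0.06 ]] 90
lid plane [ 0.58156783 -0.27397342  0.14375962] [-0.94859761  0.2408821   0.20527638]
lid ext [[ 0.554 -0.335  0.086]
 [ 0.604 -0.2    0.199]] top pts [ 0.5923235  -0.27741124  0.18637917]
```

View pics/w1c.png

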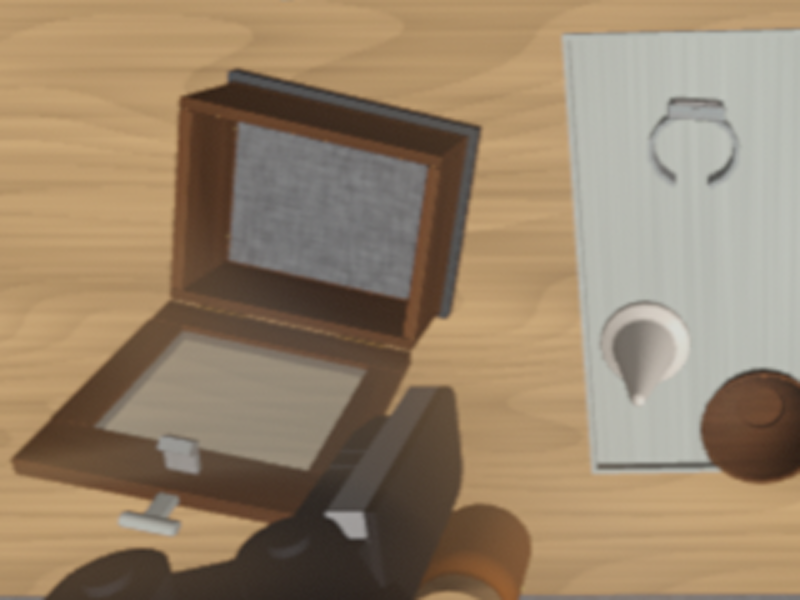

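The crop confirms it: the only watch on the tray is at w1 (277,175), with its dial on the -x side and its gap on the +x side. Its pose is about (0.469, -0.030) with yaw about -4°. Moving to grasp.

```bash

python3 -m inch '[{"dx":-0.028,"dy":0,"dz":0.06,"ax":0,"ay":0,"az":4,"fingers":1},{"dx":-0.028,"dy":0,"dz":0.12,"ax":0,"ay":0,"az":4,"fingers":1},{"dx":-0.028,"dy":0,"dz":0.18,"ax":0,"ay":0,"az":4,"fingers":1},{"dx":-0.028,"dy":0,"dz":0.24,"ax":0,"ay":0,"az":4,"fingers":1},{"dx":-0.028,"dy":0,"dz":0.28,"ax":0,"ay":0,"az":4,"fingers":1},{"dx":-0.028,"dy":0,"dz":0.31,"ax":0,"ay":0,"az":4,"fingers":1},{"dx":-0.028,"dy":0,"dz":0.33,"ax":0,"ay":0,"az":4,"fingers":1},{"dx":-0.028,"dy":0,"dz":0.345,"ax":0,"ay":0,"az":4,"fingers":1},{"dx":-0.028,"dy":0,"dz":0.355,"ax":0,"ay":0,"az":4,"fingers":1},{"dx":-0.028,"dy":0,"dz":0.357,"ax":0,"ay":0,"az":4,"fingers":1},{"dx":-0.028,"dy":0,"dz":0.357,"ax":0,"ay":0,"az":4,"fingers":1}]' 25
python3 -m inch '[{"dx":0,"dy":0,"dz":0,"ax":0,"ay":0,"az":0,"fingers":0.6},{"dx":0,"dy":0,"dz":0,"ax":0,"ay":0,"az":0,"fingers":0.45},{"dx":0,"dy":0,"dz":0,"ax":0,"ay":0,"az":0,"fingers":0.3},{"dx":0,"dy":0,"dz":0,"ax":0,"ay":0,"az":0,"fingers":0},{"dx":0,"dy":0,"dz":0,"ax":0,"ay":0,"az":0,"fingers":-1},{"dx":0,"dy":0,"dz":0,"ax":0,"ay":0,"az":0,"fingers":-1},{"dx":0,"dy":0,"dz":0,"ax":0,"ay":0,"az":0,"fingers":-1},{"dx":0,"dy":0,"dz":0,"ax":0,"ay":0,"az":0,"fingers":-1}]' 30
```

```text
time: 4.5
tool_pos: [0.4695, -0.0301, 0.0047]
tcp_rot: [0.11, 3.139, -0.0]
wrist_force: [-0.6, 0.1, 0.6]
width: 1.0
time: 5.5
tool_pos: [0.4701, -0.0302, 0.0054]
tcp_rot: [0.11, 3.138, -0.0]
wrist_force: [-1.6, -0.4, 5.2]
width: 0.624
```

```bash

python3 -m inch '[{"dx":0,"dy":0,"dz":-0.015,"ax":0,"ay":0,"az":0,"fingers":-1},{"dx":0,"dy":0,"dz":-0.05,"ax":0,"ay":0,"az":0,"fingers":-1},{"dx":0,"dy":0,"dz":-0.09,"ax":0,"ay":0,"az":0,"fingers":-1},{"dx":-0.002,"dy":-0.01,"dz":-0.12,"ax":0,"ay":0,"az":0,"fingers":-1},{"dx":-0.01,"dy":-0.05,"dz":-0.13,"ax":0,"ay":0,"az":3,"fingers":-1},{"dx":-0.018,"dy":-0.1,"dz":-0.13,"ax":0,"ay":0,"az":6,"fingers":-1},{"dx":-0.028,"dy":-0.15,"dz":-0.13,"ax":0,"ay":0,"az":8,"fingers":-1},{"dx":-0.036,"dy":-0.195,"dz":-0.13,"ax":0,"ay":0,"az":10,"fingers":-1},{"dx":-0.039,"dy":-0.214,"dz":-0.13,"ax":0,"ay":0,"az":10,"fingers":-1},{"dx":-0.039,"dy":-0.214,"dz":-0.13,"ax":0,"ay":0,"az":10,"fingers":-1},{"dx":-0.039,"dy":-0.214,"dz":-0.13,"ax":0,"ay":0,"az":10,"fingers":-1}]'
python3 - <<'E'
from h import *
im,d,K,V=cam("wrist"); cv2.imwrite("pics/w2.png",im); W=cloud(d,K,V); np.save("w2.npy",W)
E
```

```text
time: 6.88
tool_pos: [0.4933, -0.245, 0.1353]
tcp_rot: [0.382, 3.117, 0.001]
wrist_force: [-0.2, 0.0, -0.1]
width: 0.622
```

View pics/w2.png

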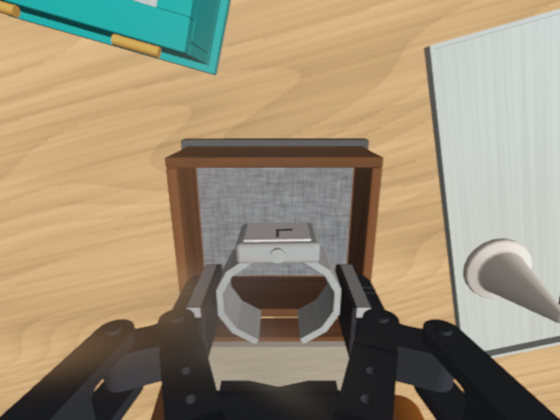

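w2 shows the watch held level at (278,285), centred between the box walls (180–378) and aligned with the box. I'll refine the box position from the front rim, then lower.

```bash
cat > box.py <<'E'
from h import *
W=np.load("w2.npy").reshape(-1,3); W=W[np.isfinite(W).all(1)]
a=np.radians(-14.15); u=np.array([np.cos(a),np.sin(a)]); v=np.array([-u[1],u[0]])
U=W[:,:2]@u; Vv=W[:,:2]@v; z=W[:,2]
s=(z>.062)&(z<.073)&(U>.47)&(U<.52)&(abs(Vv+.118)<.08)
print("front rim u",np.percentile(U[s],[1,50,99]),"z",np.median(z[s]),"v",np.percentile(Vv[s],[1,99]))
for lo,hi in[(-.18,-.15),(-.13,-.10),(-.08,-.05)]:
    q=s&(Vv>lo)&(Vv<hi); print(lo,np.percentile(U[q],[3,97]) if q.any() else None)
f=(z<.03)&(U>.50)&(U<.60)&(abs(Vv+.118)<.06); print("floor z",np.median(z[f]),f.sum())
E
python3 box.py
```

```text
front rim u [0.48980188 0.49436012 0.51902068] z 0.06832531244199012 v [-0.18774488 -0.04937603]
-0.18 [0.49015808 0.49676029]
-0.13 [0.48997227 0.4981374 ]
-0.08 [0.48980133 0.51846081]
floor z 0.020002926610424868 11038
```

```bash

python3 -m inch '[{"dx":0,"dy":0,"dz":0.02,"ax":0,"ay":0,"az":0,"fingers":-1},{"dx":0,"dy":0,"dz":0.045,"ax":0,"ay":0,"az":0,"fingers":-1},{"dx":0,"dy":0,"dz":0.07,"ax":0,"ay":0,"az":0,"fingers":-1},{"dx":0,"dy":0,"dz":0.09,"ax":0,"ay":0,"az":0,"fingers":-1},{"dx":0,"dy":0,"dz":0.10,"ax":0,"ay":0,"az":0,"fingers":-1},{"dx":0,"dy":0,"dz":0.107,"ax":0,"ay":0,"az":0,"fingers":-1},{"dx":0,"dy":0,"dz":0.107,"ax":0,"ay":0,"az":0,"fingers":-1}]'

```

```text
time: 7.8
tool_pos: [0.4935, -0.2444, 0.0284]
tcp_rot: [0.381, 3.118, 0.001]
wrist_force: [-0.0, -0.1, -0.7]
width: 0.619
```

```bash

python3 -m inch '[{"dx":0,"dy":0,"dz":0.002,"ax":0,"ay":0,"az":0,"fingers":-1},{"dx":0,"dy":0,"dz":0.004,"ax":0,"ay":0,"az":0,"fingers":-1},{"dx":0,"dy":0,"dz":0.0045,"ax":0,"ay":0,"az":0,"fingers":-1},{"dx":0,"dy":0,"dz":0.0045,"ax":0,"ay":0,"az":0,"fingers":-1}]'

```

```text
time: 8.3
tool_pos: [0.4936, -0.2445, 0.024]
tcp_rot: [0.381, 3.118, 0.001]
wrist_force: [-0.9, -0.7, -0.5]
width: 0.624
```

```bash

python3 -m inch '[{"dx":0,"dy":0,"dz":0.001,"ax":0,"ay":0,"az":0,"fingers":-1},{"dx":0,"dy":0,"dz":0.002,"ax":0,"ay":0,"az":0,"fingers":-1},{"dx":0,"dy":0,"dz":0.003,"ax":0,"ay":0,"az":0,"fingers":-1},{"dx":0,"dy":0,"dz":0.003,"ax":0,"ay":0,"az":0,"fingers":-1}]'

```

```text
time: 8.8
tool_pos: [0.4936, -0.2446, 0.0215]
tcp_rot: [0.381, 3.118, 0.001]
wrist_force: [-2.1, 1.1, 4.3]
width: 0.624
```

The watch is on the floor (4 N contact). Releasing and retreating straight up.

```bash

python3 -m inch '[{"dx":0,"dy":0,"dz":0,"ax":0,"ay":0,"az":0,"fingers":0.35},{"dx":0,"dy":0,"dz":0,"ax":0,"ay":0,"az":0,"fingers":0.6},{"dx":0,"dy":0,"dz":0,"ax":0,"ay":0,"az":0,"fingers":0.6},{"dx":0,"dy":0,"dz":0,"ax":0,"ay":0,"az":0,"fingers":0.6},{"dx":0,"dy":0,"dz":-0.01,"ax":0,"ay":0,"az":0,"fingers":0.6},{"dx":0,"dy":0,"dz":-0.03,"ax":0,"ay":0,"az":0,"fingers":0.6},{"dx":0,"dy":0,"dz":-0.07,"ax":0,"ay":0,"az":0,"fingers":0.6},{"dx":0,"dy":0,"dz":-0.12,"ax":0,"ay":0,"az":0,"fingers":0.6},{"dx":0,"dy":0,"dz":-0.17,"ax":0,"ay":0,"az":0,"fingers":0.6},{"dx":0,"dy":0,"dz":-0.22,"ax":0,"ay":0,"az":0,"fingers":0.6},{"dx":0,"dy":0,"dz":-0.26,"ax":0,"ay":0,"az":0,"fingers":0.2},{"dx":0,"dy":0,"dz":-0.26,"ax":0,"ay":0,"az":0,"fingers":-1},{"dx":0,"dy":0,"dz":-0.26,"ax":0,"ay":0,"az":0,"fingers":-1}]'
python3 - <<'E'
from h import *
im,d,K,V=cam("wrist"); cv2.imwrite("pics/w3.png",im); W=cloud(d,K,V); np.save("w3.npy",W)
a=np.radians(-14.15); u=np.array([np.cos(a),np.sin(a)]); v=np.array([-u[1],u[0]])
m=(W[...,2]>.03)&(W[...,2]<.055)&(abs(W[...,:2]@u-.5505)<.045)&(abs(W[...,:2]@v+.1185)<.055); p=W[m]
print(len(p),(p[:,:2]@u).min()-.5505,(p[:,:2]@u).max()-.5505,(p[:,:2]@v).min()+.1185,(p[:,:2]@v).max()+.1185,p[:,2].max())
m=(W[...,2]>.09)&(abs(W[...,:2]@u-.64)<.06)&(abs(W[...,:2]@v+.1185)<.08); p=W[m]; c=p.mean(0); n=np.linalg.svd(p-c,full_matrices=False)[2][2]
print("lid",c@np.r_[u,0],c[2],n,np.arcsin(abs(n[2])), "top z",p[:,2].max(),"max u",(p[:,:2]@u).max())
E
```

```text
time: 10.42
tool_pos: [0.493, -0.2445, 0.2813]
tcp_rot: [0.381, 3.118, 0.001]
wrist_force: [0.1, 0.4, 0.1]
width: 0.181
613 -0.04163206132030062 0.009953742820425493 -0.023137943599996547 0.030651842420458 0.0492217467103448
lid 0.6292968171056397 0.14087327787208462 [ 0.94958292 -0.23436132 -0.20824757] 0.20978290488787682 top z 0.20187605739969275 max u 0.6507941337603527
```

View pics/w3.png

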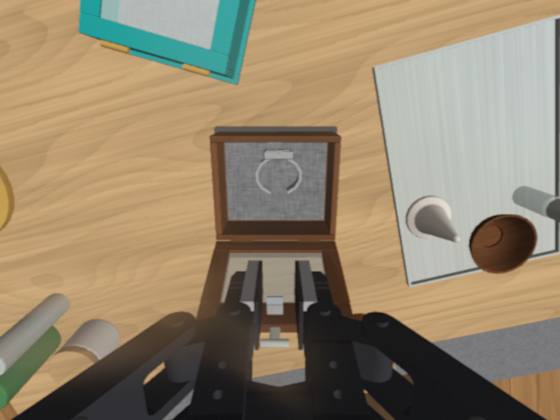

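w3: the watch lies in the box at (278,173), clear of the walls, and the lid is at 1.78 rad. Before going behind the lid I'll check that the space is free.

```bash
python3 - <<'E'
from h import *
a=np.radians(-14.15); u=np.array([np.cos(a),np.sin(a)]); v=np.array([-u[1],u[0]])
for f in ["w3","w1","scene0","side0"]:
    W=np.load(f+".npy").reshape(-1,3); W=W[np.isfinite(W).all(1)]; U=W[:,:2]@u-.6105; V=W[:,:2]@v+.1185; z=W[:,2]
    m=(U>0.045)&(U<.2)&(abs(V)<.2)&(z>.1)&(z<.4); print(f,m.sum(), np.percentile(np.c_[U,V,z][m],[1,50,99],axis=0).round(3).tolist() if m.any() else "")
print(bot.read_state()["width"])
E
```

```text
w3 0 
w1 0 
scene0 0 
side0 0 
0.0937812175243946
```

```bash
python3 - <<'E'
from h import *
a=np.radians(-14.15); u=np.array([np.cos(a),np.sin(a)]); v=np.array([-u[1],u[0]])
W=np.load("w3.npy")
for (r,c) in [(310,40),(345,90),(385,25),(215,2),(340,270)]: print(r,c,W[r,c].round(3),W[r,c,:2]@u-.6105,W[r,c,:2]@v+.1185)
E
```

```text
310 40 [ 0.596 -0.6    0.043] 0.11392531310754528 -0.31758108568086557
345 90 [ 0.658 -0.549  0.054] 0.16192797073734255 -0.2526534545095402
385 25 [ 0.743 -0.734 -0.001] 0.28979770446681186 -0.4119064888344322
215 2 [ 0.464 -0.612  0.011] -0.010587219913098966 -0.3617929746931616
340 270 [ 0.594 -0.275  0.199] 0.033198973917951013 -0.003255911013873
```

```bash

python3 -m inch '[{"dx":-0.05,"dy":-0.001,"dz":0,"ax":0,"ay":0,"az":0,"fingers":-1},{"dx":-0.1,"dy":-0.002,"dz":0,"ax":0,"ay":0,"az":0,"fingers":-1},{"dx":-0.138,"dy":-0.002,"dz":0,"ax":0,"ay":0,"az":0,"fingers":-1},{"dx":-0.138,"dy":-0.002,"dz":0.03,"ax":0,"ay":0,"az":0,"fingers":-1},{"dx":-0.138,"dy":-0.002,"dz":0.06,"ax":0,"ay":0,"az":0,"fingers":-1},{"dx":-0.138,"dy":-0.002,"dz":0.09,"ax":0,"ay":0,"az":0,"fingers":-1},{"dx":-0.138,"dy":-0.002,"dz":0.106,"ax":0,"ay":0,"az":0,"fingers":-1},{"dx":-0.138,"dy":-0.002,"dz":0.106,"ax":0,"ay":0,"az":0,"fingers":-1},{"dx":-0.138,"dy":-0.002,"dz":0.106,"ax":0,"ay":0,"az":0,"fingers":-1}]'

```

```text
time: 11.6
tool_pos: [0.6265, -0.2796, 0.175]
tcp_rot: [0.381, 3.118, 0.002]
wrist_force: [0.7, -0.4, -0.4]
width: 0.0
```

```bash

python3 -m inch '[{"dx":0.01,"dy":0,"dz":0,"ax":0,"ay":0,"az":0,"fingers":-1},{"dx":0.02,"dy":0,"dz":0,"ax":0,"ay":0,"az":0,"fingers":-1},{"dx":0.032,"dy":0,"dz":-0.003,"ax":0,"ay":0,"az":0,"fingers":-1},{"dx":0.043,"dy":0,"dz":-0.005,"ax":0,"ay":0,"az":0,"fingers":-1},{"dx":0.052,"dy":0,"dz":-0.005,"ax":0,"ay":0,"az":0,"fingers":-1},{"dx":0.059,"dy":0,"dz":-0.005,"ax":0,"ay":0,"az":0,"fingers":-1}]'
python3 -m inch '[{"dx":0.013,"dy":0,"dz":0.001,"ax":0,"ay":0,"az":0,"fingers":-1},{"dx":0.029,"dy":0,"dz":0.005,"ax":0,"ay":0,"az":0,"fingers":-1},{"dx":0.041,"dy":0,"dz":0.0095,"ax":0,"ay":0,"az":0,"fingers":-1},{"dx":0.041,"dy":0,"dz":0.0095,"ax":0,"ay":0,"az":0,"fingers":-1}]'

```

```text
time: 12.35
tool_pos: [0.5686, -0.2652, 0.1803]
tcp_rot: [0.381, 3.118, 0.002]
wrist_force: [1.0, -0.1, 1.6]
width: 0.002
time: 12.85
tool_pos: [0.5272, -0.2547, 0.1698]
tcp_rot: [-0.381, -3.116, -0.003]
wrist_force: [0.5, -0.1, 0.6]
width: 0.004
```

```bash

python3 -m inch '[{"dx":0.012,"dy":0,"dz":0.007,"ax":0,"ay":0,"az":0,"fingers":-1},{"dx":0.0234,"dy":0,"dz":0.015,"ax":0,"ay":0,"az":0,"fingers":-1},{"dx":0.035,"dy":0,"dz":0.026,"ax":0,"ay":0,"az":0,"fingers":-1},{"dx":0.0435,"dy":0,"dz":0.036,"ax":0,"ay":0,"az":0,"fingers":-1},{"dx":0.049,"dy":0,"dz":0.0445,"ax":0,"ay":0,"az":0,"fingers":-1},{"dx":0.0534,"dy":0,"dz":0.053,"ax":0,"ay":0,"az":0,"fingers":-1},{"dx":0.0574,"dy":0,"dz":0.062,"ax":0,"ay":0,"az":0,"fingers":-1},{"dx":0.0604,"dy":0,"dz":0.0715,"ax":0,"ay":0,"az":0,"fingers":-1},{"dx":0.0604,"dy":0,"dz":0.0715,"ax":0,"ay":0,"az":0,"fingers":-1}]'
python3 - <<'E'
from h import *
im,d,K,V=cam("wrist"); cv2.imwrite("pics/w4.png",im); W=cloud(d,K,V); np.save("w4.npy",W)
im,d,K,V=cam("side"); cv2.imwrite("pics/s4.png",im)
E
```

```text
time: 13.98
tool_pos: [0.4676, -0.2395, 0.0972]
tcp_rot: [-0.381, -3.114, -0.004]
wrist_force: [-0.0, -0.1, 0.1]
width: 0.0
```

View pics/w4.png

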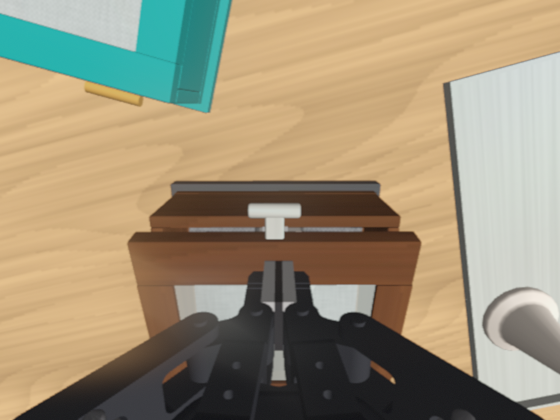

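w4: the lid is nearly down, with the T-pull at (275,210) and the fingertips on the rear half of the front bar at (278,280). I'll shift 10 mm towards the front edge and press in small steps.

```bash

python3 -m inch '[{"dx":0.01,"dy":0.002,"dz":-0.002,"ax":0,"ay":0,"az":0,"fingers":-1},{"dx":0.01,"dy":0.002,"dz":0.004,"ax":0,"ay":0,"az":0,"fingers":-1},{"dx":0.01,"dy":0.002,"dz":0.008,"ax":0,"ay":0,"az":0,"fingers":-1},{"dx":0.01,"dy":0.002,"dz":0.01,"ax":0,"ay":0,"az":0,"fingers":-1},{"dx":0.01,"dy":0.002,"dz":0.01,"ax":0,"ay":0,"az":0,"fingers":-1}]'
python3 -m inch '[{"dx":0,"dy":0,"dz":0.002,"ax":0,"ay":0,"az":0,"fingers":-1},{"dx":0,"dy":0,"dz":0.004,"ax":0,"ay":0,"az":0,"fingers":-1},{"dx":0,"dy":0,"dz":0.004,"ax":0,"ay":0,"az":0,"fingers":-1}]'

```

```text
time: 14.7
tool_pos: [0.4591, -0.2356, 0.0884]
tcp_rot: [-0.381, -3.116, -0.003]
wrist_force: [-1.7, -0.1, 2.9]
width: -0.001
time: 15.08
tool_pos: [0.4588, -0.2356, 0.0861]
tcp_rot: [-0.381, -3.114, -0.004]
wrist_force: [-6.9, 3.1, 14.2]
width: -0.005
```

```bash

python3 -m inch '[{"dx":0,"dy":0,"dz":0.001,"ax":0,"ay":0,"az":0,"fingers":-1},{"dx":0,"dy":0,"dz":0.002,"ax":0,"ay":0,"az":0,"fingers":-1},{"dx":0,"dy":0,"dz":0.002,"ax":0,"ay":0,"az":0,"fingers":-1}]'
python3 -m inch '[{"dx":0,"dy":0,"dz":0.001,"ax":0,"ay":0,"az":0,"fingers":-1},{"dx":0,"dy":0,"dz":0.002,"ax":0,"ay":0,"az":0,"fingers":-1},{"dx":0,"dy":0,"dz":0.002,"ax":0,"ay":0,"az":0,"fingers":-1}]'

```

```text
time: 15.45
tool_pos: [0.4588, -0.2356, 0.0859]
tcp_rot: [-0.381, -3.114, -0.004]
wrist_force: [-6.3, 3.5, 14.7]
width: 0.001
time: 15.82
tool_pos: [0.4588, -0.2356, 0.0858]
tcp_rot: [-0.381, -3.113, -0.004]
wrist_force: [-6.2, 3.5, 15.1]
width: -0.001
```

```bash

python3 -m inch '[{"dx":0,"dy":0,"dz":0.002,"ax":0,"ay":0,"az":0,"fingers":-1},{"dx":0,"dy":0,"dz":0.003,"ax":0,"ay":0,"az":0,"fingers":-1},{"dx":0,"dy":0,"dz":0.004,"ax":0,"ay":0,"az":0,"fingers":-1},{"dx":0,"dy":0,"dz":0.004,"ax":0,"ay":0,"az":0,"fingers":-1}]'

```

```text
time: 16.32
tool_pos: [0.4591, -0.2357, 0.082]
tcp_rot: [-0.381, -3.114, -0.004]
wrist_force: [0.4, 0.6, -0.1]
width: -0.003
```

```bash

python3 -m inch '[{"dx":0,"dy":0,"dz":0.0015,"ax":0,"ay":0,"az":0,"fingers":-1},{"dx":0,"dy":0,"dz":0.003,"ax":0,"ay":0,"az":0,"fingers":-1},{"dx":0,"dy":0,"dz":0.004,"ax":0,"ay":0,"az":0,"fingers":-1},{"dx":0,"dy":0,"dz":0.004,"ax":0,"ay":0,"az":0,"fingers":-1}]'

```

```text
time: 16.82
tool_pos: [0.4592, -0.2357, 0.0789]
tcp_rot: [-0.381, -3.114, -0.004]
wrist_force: [-3.2, 1.7, 8.6]
width: 0.002
```

```bash

python3 -m inch '[{"dx":0,"dy":0,"dz":-0.02,"ax":0,"ay":0,"az":0,"fingers":-1},{"dx":0.01,"dy":0,"dz":-0.06,"ax":0,"ay":0,"az":0,"fingers":0},{"dx":0.026,"dy":0,"dz":-0.08,"ax":0,"ay":0,"az":0,"fingers":0.2},{"dx":0.026,"dy":0,"dz":-0.08,"ax":0,"ay":0,"az":0,"fingers":0.2},{"dx":0.026,"dy":0,"dz":-0.08,"ax":0,"ay":0,"az":0,"fingers":0.2}]'
python3 - <<'E'
from h import *
im,d,K,V=cam("wrist"); cv2.imwrite("pics/w5.png",im); W=cloud(d,K,V); np.save("w5.npy",W)
a=np.radians(-14.15); u=np.array([np.cos(a),np.sin(a)]); v=np.array([-u[1],u[0]])
U=W[...,:2]@u; Vv=W[...,:2]@v; z=W[...,2]
m=(z>.06)&(z<.09)&(U<.486)&(U>.455)&(abs(Vv+.1185)<.03); p=W[m]; print("bar",m.sum(),np.percentile(np.c_[U[m],Vv[m],z[m]],[2,50,98],axis=0).round(4))
m=(z>.06)&(z<.1)&(U<.515)&(U>.488)&(abs(Vv+.1185)<.06); print("lid front",np.percentile(np.c_[U[m],Vv[m],z[m]],[2,50,98],axis=0).round(4))
s=bot.read_state(); print(s["tool_pos"],s["tool_pos"][:2]@u,s["tool_pos"][:2]@v,s["width"],s["wrist_force"])
E
```

```text
time: 17.45
tool_pos: [0.4341, -0.2295, 0.1581]
tcp_rot: [-0.381, -3.113, -0.005]
wrist_force: [-0.1, 0.4, 0.2]
width: 0.6
bar 434 [[ 0.4725 -0.1298  0.0736]
 [ 0.4762 -0.1189  0.0766]
 [ 0.4854 -0.1078  0.0783]]
lid front [[ 0.4896 -0.1762  0.0619]
 [ 0.4981 -0.1182  0.0792]
 [ 0.5141 -0.0609  0.0807]]
[ 0.43390272 -0.22941235  0.15767909] 0.4768201366471953 -0.11637934588370692 0.604237676204623 [ 0.79756805 -0.39944825  0.19960039]
```

View pics/w5.png

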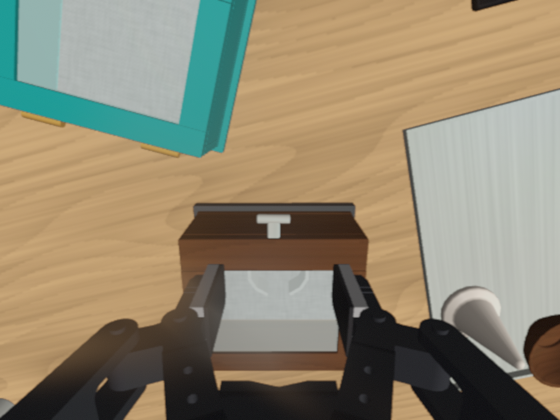

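w5: the lid is shut. The T-pull is at (274,222), with its bar at u=0.476, v=-0.119, z≈0.0735. Next I'll straddle the bar's ends, grip and read the baseline.

```bash

python3 -m inch '[{"dx":0.002,"dy":-0.0024,"dz":0.03,"ax":0,"ay":0,"az":0,"fingers":0.2},{"dx":0.002,"dy":-0.0024,"dz":0.06,"ax":0,"ay":0,"az":0,"fingers":0.2},{"dx":0.002,"dy":-0.0024,"dz":0.085,"ax":0,"ay":0,"az":0,"fingers":0.2},{"dx":0.002,"dy":-0.0024,"dz":0.1,"ax":0,"ay":0,"az":0,"fingers":0.2},{"dx":0.002,"dy":-0.0024,"dz":0.1,"ax":0,"ay":0,"az":0,"fingers":0},{"dx":0.002,"dy":-0.0024,"dz":0.1,"ax":0,"ay":0,"az":0,"fingers":-0.2}]' 40
python3 -m inch '[{"dx":0,"dy":0,"dz":0,"ax":0,"ay":0,"az":0,"fingers":-0.35},{"dx":0,"dy":0,"dz":0,"ax":0,"ay":0,"az":0,"fingers":-1},{"dx":0,"dy":0,"dz":0,"ax":0,"ay":0,"az":0,"fingers":-1},{"dx":0,"dy":0,"dz":0,"ax":0,"ay":0,"az":0,"fingers":-1}]' 40
```

```text
time: 18.25
tool_pos: [0.4315, -0.2312, 0.0582]
tcp_rot: [-0.381, -3.113, -0.005]
wrist_force: [1.0, -0.0, -0.4]
width: 0.401
time: 18.75
tool_pos: [0.4324, -0.2326, 0.0596]
tcp_rot: [-0.38, -3.115, -0.001]
wrist_force: [-2.0, -5.7, 6.0]
width: 0.251
```

```bash

python3 -m inch '[{"dx":0,"dy":0,"dz":0,"ax":0,"ay":0,"az":0,"fingers":-1},{"dx":0,"dy":0,"dz":0,"ax":0,"ay":0,"az":0,"fingers":-1}]'
python3 -m inch '[{"dx":0,"dy":0,"dz":-0.0005,"ax":0,"ay":0,"az":0,"fingers":-1},{"dx":0,"dy":0,"dz":-0.001,"ax":0,"ay":0,"az":0,"fingers":-1},{"dx":0,"dy":0,"dz":-0.001,"ax":0,"ay":0,"az":0,"fingers":-1}]'
```

```text
time: 19.0
tool_pos: [0.4324, -0.2326, 0.0597]
tcp_rot: [-0.38, -3.116, -0.001]
wrist_force: [-2.1, -3.3, 2.3]
width: 0.256
time: 19.38
tool_pos: [0.4323, -0.2326, 0.0604]
tcp_rot: [-0.38, -3.116, -0.001]
wrist_force: [0.9, -3.2, -3.0]
width: 0.251
```

```bash

python3 -m inch '[{"dx":0,"dy":0,"dz":-0.001,"ax":0,"ay":0,"az":0,"fingers":-1},{"dx":0,"dy":0,"dz":-0.0014,"ax":0,"ay":0,"az":0,"fingers":-1},{"dx":0,"dy":0,"dz":-0.0014,"ax":0,"ay":0,"az":0,"fingers":-1},{"dx":0,"dy":0,"dz":-0.0014,"ax":0,"ay":0,"az":0,"fingers":-1}]'
```

```text
time: 19.88
tool_pos: [0.4324, -0.2326, 0.0613]
tcp_rot: [-0.38, -3.116, -0.001]
wrist_force: [2.3, -5.7, -7.3]
width: 0.252
```

```bash

python3 -m inch '[{"dx":0,"dy":0,"dz":-0.0006,"ax":0,"ay":0,"az":0,"fingers":-1},{"dx":0,"dy":0,"dz":-0.0006,"ax":0,"ay":0,"az":0,"fingers":-1},{"dx":0,"dy":0,"dz":-0.0006,"ax":0,"ay":0,"az":0,"fingers":-1},{"dx":0,"dy":0,"dz":-0.0006,"ax":0,"ay":0,"az":0,"fingers":-1},{"dx":0,"dy":0,"dz":-0.0006,"ax":0,"ay":0,"az":0,"fingers":-1}]'
```

```text
time: 20.5
tool_pos: [0.4324, -0.2326, 0.0613]
tcp_rot: [-0.38, -3.116, -0.001]
wrist_force: [2.3, -4.6, -7.1]
width: 0.251
```

```bash
cat > lidz.py <<'E'
from h import *
a=np.radians(-14.15); u=np.array([np.cos(a),np.sin(a)]); v=np.array([-u[1],u[0]])
for n in ["wrist","side"]:
    im,d,K,V=cam(n); W=cloud(d,K,V)
    U=W[...,:2]@u; Vv=W[...,:2]@v; z=W[...,2]
    o=[]
    for lo,hi in [(.492,.514),(.595,.612)]:
        m=(abs(z-.08)<.015)&(U<hi)&(U>lo)&(abs(abs(Vv+.1185)-.05)<.018); o+= [z[m].mean().round(5),m.sum()]
    print(n,o)
E
python3 lidz.py
python3 -m inch '[{"dx":0,"dy":0,"dz":0.0005,"ax":0,"ay":0,"az":0,"fingers":-1},{"dx":0,"dy":0,"dz":0.001,"ax":0,"ay":0,"az":0,"fingers":-1},{"dx":0,"dy":0,"dz":0.0018,"ax":0,"ay":0,"az":0,"fingers":-1},{"dx":0,"dy":0,"dz":0.0018,"ax":0,"ay":0,"az":0,"fingers":-1}]'
python3 lidz.py
```

```text
wrist [np.float64(0.08029), np.int64(92), np.float64(nan), np.int64(0)]
side [np.float64(0.07837), np.int64(74), np.float64(0.07933), np.int64(66)]
time: 21.1
tool_pos: [0.4324, -0.2326, 0.0598]
tcp_rot: [-0.38, -3.116, -0.001]
wrist_force: [-1.0, -2.9, -0.3]
width: 0.25
wrist [np.float64(0.07954), np.int64(99), np.float64(nan), np.int64(0)]
side [np.float64(0.07811), np.int64(75), np.float64(0.07922), np.int64(66)]lidz.py:8: RuntimeWarning: Mean of empty slice.
  m=(abs(z-.08)<.015)&(U<hi)&(U>lo)&(abs(abs(Vv+.1185)-.05)<.018); o+= [z[m].mean().round(5),m.sum()]
  ret = ret.dtype.type(ret / rcount)
lidz.py:8: RuntimeWarning: Mean of empty slice.
  m=(abs(z-.08)<.015)&(U<hi)&(U>lo)&(abs(abs(Vv+.1185)-.05)<.018); o+= [z[m].mean().round(5),m.sum()]
  ret = ret.dtype.type(ret / rcount)
```

The watch-box lid strained about 1.5 mm at 7 N for over 1 s and sprang back: held. The w1 plane fit puts the case lid top flat (tilt ≈0.001 rad), so it should be caught. Releasing and moving to the case pull.

```bash

python3 -m inch '[{"dx":0,"dy":0,"dz":0,"ax":0,"ay":0,"az":0,"fingers":-0.3},{"dx":0,"dy":0,"dz":0,"ax":0,"ay":0,"az":0,"fingers":0},{"dx":0,"dy":0,"dz":0,"ax":0,"ay":0,"az":0,"fingers":0.2},{"dx":0,"dy":0,"dz":0,"ax":0,"ay":0,"az":0,"fingers":0.2},{"dx":0,"dy":0,"dz":-0.03,"ax":0,"ay":0,"az":0,"fingers":0.2},{"dx":0,"dy":0,"dz":-0.07,"ax":0,"ay":0,"az":0,"fingers":0.2},{"dx":0,"dy":0,"dz":-0.1,"ax":0,"ay":0,"az":0,"fingers":0.2},{"dx":0,"dy":0,"dz":-0.1,"ax":0,"ay":0,"az":0,"fingers":0.2}]'
python3 - <<'E' 2>/dev/null
from h import *
im,d,K,V=cam("wrist"); W=cloud(d,K,V)
a=np.radians(-14.15); u=np.array([np.cos(a),np.sin(a)]); v=np.array([-u[1],u[0]])
U=W[...,:2]@u; Vv=W[...,:2]@v; z=W[...,2]
for nm,lo,hi,vm in[("bar",.4735,.479,.011),("lid",.495,.512,.06)]:
    m=(z>.06)&(z<.1)&(U<hi)&(U>lo)&(abs(Vv+.1185)<vm); print(nm,np.median(z[m]),m.sum())
E
python3 -m inch '[{"dx":0.015,"dy":0.052,"dz":0,"ax":0,"ay":0,"az":-1,"fingers":0.2},{"dx":0.03,"dy":0.104,"dz":0,"ax":0,"ay":0,"az":-2,"fingers":0.2},{"dx":0.045,"dy":0.156,"dz":0,"ax":0,"ay":0,"az":-3,"fingers":0.2},{"dx":0.06,"dy":0.208,"dz":0,"ax":0,"ay":0,"az":-4,"fingers":0.2},{"dx":0.075,"dy":0.26,"dz":0,"ax":0,"ay":0,"az":-5,"fingers":0.2},{"dx":0.09,"dy":0.312,"dz":0,"ax":0,"ay":0,"az":-6,"fingers":0.2},{"dx":0.105,"dy":0.364,"dz":0,"ax":0,"ay":0,"az":-7,"fingers":0.2},{"dx":0.12,"dy":0.416,"dz":0,"ax":0,"ay":0,"az":-7,"fingers":0.2},{"dx":0.135,"dy":0.468,"dz":0,"ax":0,"ay":0,"az":-7,"fingers":0.2},{"dx":0.1375,"dy":0.4776,"dz":0,"ax":0,"ay":0,"az":-7,"fingers":0.2},{"dx":0.1375,"dy":0.4776,"dz":0,"ax":0,"ay":0,"az":-7,"fingers":0.2},{"dx":0.1375,"dy":0.4776,"dz":0,"ax":0,"ay":0,"az":-7,"fingers":0.2}]'
python3 - <<'E'
from h import *
im,d,K,V=cam("wrist"); cv2.imwrite("pics/w6.png",im); W=cloud(d,K,V); np.save("w6.npy",W)
p=W[(W[...,2]>.064)&(W[...,2]<.08)&(abs(W[...,0]-.464)<.06)&(abs(W[...,1]-.258)<.1)]
c=p.mean(0); n=np.linalg.svd(p-c,full_matrices=False)[2][2]; print("top",c,n)
a=np.radians(-7); u=np.array([np.cos(a),np.sin(a)]); v=np.array([-u[1],u[0]])
U=W[...,:2]@u; Vv=W[...,:2]@v; z=W[...,2]
print("ctr u,v",np.r_[.4642,.2579]@u,np.r_[.4642,.2579]@v)
c0=np.r_[.4642,.2579]
m=(z>.045)&(z<.08)&(U<c0@u-.042)&(U>c0@u-.062)&(abs(Vv-c0@v)<.03); print("bar",m.sum(),np.percentile(np.c_[U[m],Vv[m],z[m]],[2,50,98],axis=0).round(4))
q=cv2.minAreaRect((W[m][:,:2]*1000).astype(np.float32)); print(q)
m=(z>.02)&(z<.066)&(U<c0@u-.02)&(U>c0@u-.042)&(abs(abs(Vv-c0@v)-.045)<.025); print("front face",m.sum(),np.percentile(U[m],[2,50,98]))
for k in(-1,1):
  mm=m&(k*(Vv-c0@v)>0); print(np.percentile(U[mm],[5,50]) if mm.any() else 0)
s=bot.read_state()["tool_pos"]; print("tool u,v",s[:2]@u,s[:2]@v,s[2])
E
```

```text
time: 22.2
tool_pos: [0.4347, -0.2339, 0.1628]
tcp_rot: [0.38, 3.115, -0.003]
wrist_force: [0.4, 0.4, -0.7]
width: 0.6
bar 0.0771388085269668 203
lid 0.0795134239516568 3267
time: 23.75
tool_pos: [0.4144, 0.2621, 0.1595]
tcp_rot: [-0.191, -3.134, 0.003]
wrist_force: [0.5, 0.8, -0.8]
width: 0.599
top [0.45643537 0.2599331  0.0682173 ] [-1.29219694e-02  7.50136493e-04  9.99916226e-01]
ctr u,v 0.42930981992771416 0.31254940171696644
bar 315 [[0.3761 0.302  0.0551]
 [0.3794 0.3138 0.0573]
 [0.3869 0.3248 0.059 ]]
((416.9275817871094, 264.9626770019531), (23.657146453857422, 11.39970874786377), 83.30961608886719)
front face 2568 [0.39297814 0.39359536 0.39560549]
[0.39307295 0.39355063]
[0.39308561 0.39362345]
tool u,v 0.37960750804147375 0.31061632038872344 0.15986084443324472
```

View pics/w6.png

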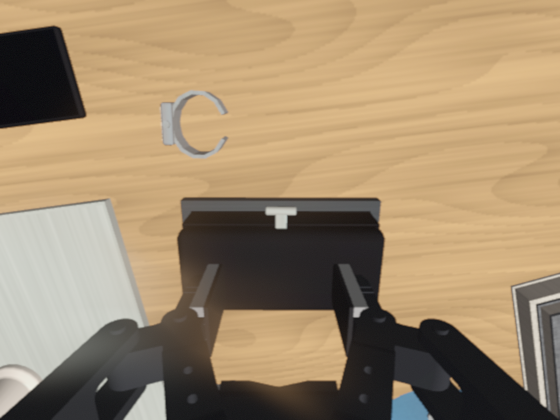

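w6: the case pull is at (281,215) with its bar axis at z≈0.054, which is the caught height. The bar is at u=0.379, v=0.313. Gripping it.

```bash

python3 -m inch '[{"dx":0.001,"dy":0.0028,"dz":0.03,"ax":0,"ay":0,"az":0,"fingers":0.2},{"dx":0.001,"dy":0.0028,"dz":0.06,"ax":0,"ay":0,"az":0,"fingers":0.2},{"dx":0.001,"dy":0.0028,"dz":0.09,"ax":0,"ay":0,"az":0,"fingers":0.2},{"dx":0.001,"dy":0.0028,"dz":0.11,"ax":0,"ay":0,"az":0,"fingers":0.2},{"dx":0.001,"dy":0.0028,"dz":0.121,"ax":0,"ay":0,"az":0,"fingers":0.1},{"dx":0.001,"dy":0.0028,"dz":0.121,"ax":0,"ay":0,"az":0,"fingers":-0.2},{"dx":0.001,"dy":0.0028,"dz":0.121,"ax":0,"ay":0,"az":0,"fingers":-0.35}]' 40
python3 -m inch '[{"dx":0,"dy":0,"dz":0,"ax":0,"ay":0,"az":0,"fingers":-0.35},{"dx":0,"dy":0,"dz":0,"ax":0,"ay":0,"az":0,"fingers":-1},{"dx":0,"dy":0,"dz":0,"ax":0,"ay":0,"az":0,"fingers":-1},{"dx":0,"dy":0,"dz":0,"ax":0,"ay":0,"az":0,"fingers":-1}]' 40
python3 -m inch '[{"dx":0,"dy":0,"dz":0,"ax":0,"ay":0,"az":0,"fingers":-1},{"dx":0,"dy":0,"dz":0,"ax":0,"ay":0,"az":0,"fingers":-1}]'
```

```text
time: 24.68
tool_pos: [0.4147, 0.2649, 0.0398]
tcp_rot: [0.193, 3.135, -0.001]
wrist_force: [1.0, 0.2, -0.1]
width: 0.32
time: 25.18
tool_pos: [0.4152, 0.2639, 0.0408]
tcp_rot: [0.191, 3.134, -0.004]
wrist_force: [-0.0, -5.3, 4.9]
width: 0.25
time: 25.42
tool_pos: [0.4152, 0.2637, 0.0411]
tcp_rot: [0.19, 3.134, -0.005]
wrist_force: [-0.2, -2.4, 1.7]
width: 0.255
```

```bash

python3 -m inch '[{"dx":0,"dy":0,"dz":-0.0005,"ax":0,"ay":0,"az":0,"fingers":-1},{"dx":0,"dy":0,"dz":-0.001,"ax":0,"ay":0,"az":0,"fingers":-1},{"dx":0,"dy":0,"dz":-0.001,"ax":0,"ay":0,"az":0,"fingers":-1}]'
```

```text
time: 25.8
tool_pos: [0.4153, 0.2636, 0.0419]
tcp_rot: [0.19, 3.134, -0.005]
wrist_force: [1.7, -2.5, -2.8]
width: 0.252
```

```bash

python3 -m inch '[{"dx":0,"dy":0,"dz":-0.001,"ax":0,"ay":0,"az":0,"fingers":-1},{"dx":0,"dy":0,"dz":-0.0014,"ax":0,"ay":0,"az":0,"fingers":-1},{"dx":0,"dy":0,"dz":-0.0014,"ax":0,"ay":0,"az":0,"fingers":-1},{"dx":0,"dy":0,"dz":-0.0014,"ax":0,"ay":0,"az":0,"fingers":-1}]'
python3 -m inch '[{"dx":0,"dy":0,"dz":-0.0006,"ax":0,"ay":0,"az":0,"fingers":-1},{"dx":0,"dy":0,"dz":-0.0006,"ax":0,"ay":0,"az":0,"fingers":-1},{"dx":0,"dy":0,"dz":-0.0006,"ax":0,"ay":0,"az":0,"fingers":-1},{"dx":0,"dy":0,"dz":-0.0006,"ax":0,"ay":0,"az":0,"fingers":-1},{"dx":0,"dy":0,"dz":-0.0006,"ax":0,"ay":0,"az":0,"fingers":-1}]'
```

```text
time: 26.3
tool_pos: [0.4153, 0.2636, 0.043]
tcp_rot: [0.19, 3.134, -0.005]
wrist_force: [3.9, -1.8, -9.5]
width: 0.245
time: 26.92
tool_pos: [0.4154, 0.2635, 0.0435]
tcp_rot: [0.19, 3.134, -0.005]
wrist_force: [5.3, -0.7, -11.9]
width: 0.251
```

It held, at nearly 12 N and about 2.3 mm, which is close to the tear limit, so I'm easing off now.

```bash

python3 -m inch '[{"dx":0,"dy":0,"dz":0.001,"ax":0,"ay":0,"az":0,"fingers":-1},{"dx":0,"dy":0,"dz":0.002,"ax":0,"ay":0,"az":0,"fingers":-1},{"dx":0,"dy":0,"dz":0.0027,"ax":0,"ay":0,"az":0,"fingers":-1},{"dx":0,"dy":0,"dz":0.0027,"ax":0,"ay":0,"az":0,"fingers":-1}]'
python3 -m inch '[{"dx":0,"dy":0,"dz":0,"ax":0,"ay":0,"az":0,"fingers":-0.3},{"dx":0,"dy":0,"dz":0,"ax":0,"ay":0,"az":0,"fingers":0},{"dx":0,"dy":0,"dz":0,"ax":0,"ay":0,"az":0,"fingers":0.2},{"dx":0,"dy":0,"dz":0,"ax":0,"ay":0,"az":0,"fingers":0.2},{"dx":0,"dy":0,"dz":-0.03,"ax":0,"ay":0,"az":0,"fingers":0.2},{"dx":0,"dy":0,"dz":-0.07,"ax":0,"ay":0,"az":0,"fingers":0.2},{"dx":0,"dy":0,"dz":-0.12,"ax":0,"ay":0,"az":0,"fingers":0.2},{"dx":0,"dy":0,"dz":-0.12,"ax":0,"ay":0,"az":0,"fingers":0.2},{"dx":0,"dy":0,"dz":-0.12,"ax":0,"ay":0,"az":0,"fingers":0.2}]'
python3 - <<'E'
from h import *
im,d,K,V=cam("wrist"); cv2.imwrite("pics/w7.png",im); W=cloud(d,K,V)
a=np.radians(-7); u=np.array([np.cos(a),np.sin(a)]); v=np.array([-u[1],u[0]])
U=W[...,:2]@u; Vv=W[...,:2]@v; z=W[...,2]
m=(z>.045)&(z<.08)&(U<.382)&(U>.377)&(abs(Vv-.3134)<.01); print("bar top z",np.median(z[m]),m.sum())
for lo,hi in((.397,.405),(.43,.445)):
    m=(z>.05)&(z<.09)&(U<hi)&(U>lo)&(abs(Vv-.3134)<.06); print("top z",np.median(z[m]),m.sum())
E
```

```text
time: 27.42
tool_pos: [0.4152, 0.2636, 0.0411]
tcp_rot: [0.19, 3.134, -0.005]
wrist_force: [0.1, -2.1, 1.2]
width: 0.251
time: 28.55
tool_pos: [0.4149, 0.264, 0.161]
tcp_rot: [0.19, 3.134, -0.005]
wrist_force: [-0.6, 0.3, -1.3]
width: 0.602
bar top z 0.05775300278514153 149
top z 0.06832058289790789 1571
top z 0.06856022369234976 1722
```

```bash
python3 - <<'E'
from h import *
im,d,K,V=cam("scene"); im2,d2,K2,V2=cam("side"); W=cloud(d,K,V); W0=np.load("scene0.npy")
for t,b in {"ring":[.60,-.06],"rollon":[.61,.063],"bowl":[.65,.012],"candle":[.77,-.18],"perfume":[.77,.175]}.items():
    f=lambda w:np.nanmean(w[(abs(w[...,0]-b[0])<.045)&(abs(w[...,1]-b[1])<.04)&(w[...,2]>.02)&(w[...,2]<.1)],0)
    print(t,(f(W)-f(W0)).round(4))
cv2.imwrite("pics/s7.png",np.hstack([cv2.resize(im2[100:335,150:400],(430,404),interpolation=3),cv2.resize(im[120:350,110:320],(369,404),interpolation=3)]))
E
```

```text
ring [ 0.0002 -0.0001 -0.    ]
rollon [0.0002 0.0002 0.0001]
bowl [-0.     -0.0001  0.0001]
candle [ 0.0001  0.0001 -0.0003]
perfume [-0.     -0.0001 -0.0001]
```

View pics/s7.png

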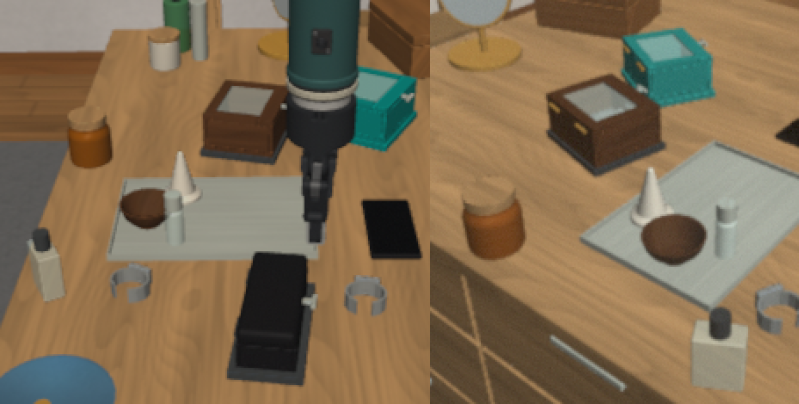

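The final view shows both lids shut (watch box at (245,118), case at (273,310)), the arm clear, and the bystanders unmoved to within 0.3 mm. Handing in.

```bash
python3 -c "
from workcell import bot
print(bot.finish_job())"
```

```text
the job is handed in; nothing more can be done
None
```

I laid the tray watch (the one farthest right) on the watch box floor and let it go. I then swung the lid shut and pressed its front edge until the catch snapped, at just over 15 N. After about 28 s of the 72 s, I handed the job in; it reports no verdict.

**Watch box tug:** I pulled at about 7 N for a second. The gripper rose about 1.5 mm, and the lid held and sprang back. The cameras disagreed on how far the lid itself rose: the wrist camera showed about 0.75 mm at the front bar, the side camera only about 0.3 mm. I went by the force and the gripper travel.

**Case tug:** The lid was already caught, so I didn't need to press it. I pulled harder than I meant to, up to 11.9 N and about 2.3 mm, just above the roughly 11 N at which it is said to tear open. It held and sprang back; afterwards its pull was at the same height as before, within 0.5 mm.

**Final checks:** Both lids look shut in the camera views, the gripper touches nothing, and the bystanders moved less than 0.5 mm. I last measured the watch before the lid was shut, when it lay flat and clear of the walls. It still showed through the glass after the lid snapped shut.

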